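Set and shut the microscope's quick-release clamp

TASK

On the clean bench, shut the quick-release clamp that holds down the stereo microscope's foot. First, with the cam lever still raised, turn its T-shaped adjuster nut clockwise (seen from above) until the T-bar lies in line with the clamp's bridge, which is the setting at which the lever meets firm resistance midway; let go of it, then press the lever all the way down. The similar clamp on the tube rack is already shut and is not part of the job.

Things in the scene. Friction and masses are not known exactly. Their poses are not given: they have to be found in the camera images.
- scope_clamp: The clamp: a flat steel bridge (150 x 22 mm) over a white lug. Origin on the bench under the bridge's middle; x along the bridge from nut to lever, z up. Nut axis at x = -60 mm, lever pivot (along y) at x = +50 mm, 66 mm up, between cheeks 77 mm high. The microscope (330 mm high) stands at y = 115 to 295 mm.
- nut_grip (a point): Centre of the dark steel T-bar of the adjuster nut, on the nut's vertical axis, 65 mm above the bench. Bar 50 mm long, 12 mm wide, 26 mm high; the bridge's top lies 29 mm below this point. The point turns with the nut: x along the bar (towards the lever when the nut is set right), z up. Pinch the bar across its width from above.
- nut (a joint): Angle of the nut (rad), growing clockwise seen from above. At 0 the T-bar is in line with the bridge and the lever meets firm resistance midway (about 0.4 rad). It starts 0.6 to 1.3 short (negative), where the lever bites too late or not at all; past 0 the lever gets stiffer. It turns stiffly (0.1 N m) and stays where it is left; end stops at -1.6 and 0.6.
- lever_top (a point): Point on the top face of the bright steel cam lever, 55 mm from its pivot; moves with the lever: x along the lever away from the pivot and the nut, z out of the top face. The lever is 92 mm long from the pivot, 20 to 24 mm wide, 8 mm thick. Shut, it lies level, its top face 70 mm above the bench.
- lever (a joint): Angle of the cam lever above level (rad): 0 shut, level, at its stop; 0.96 fully raised. Starts raised at 0.78 to 0.92 and stays where it is left. Closed by pressing down on its top face: easy at first, then, with the nut set right, rising to about 10 N from midway on (at 55 mm from the pivot). Shut, it stays shut by itself.

How it is judged:
On the way:
1. the nut is set, its bar in line with the bridge, while the lever is still raised (value of joint nut between -0.22 and 0.22 rad and value of joint lever above 0.6 rad), for 0.2 s.
At the end, for the whole second after the job is handed in: The nut's bar is in line with the bridge within 0.22 rad (12.6 degrees) and the lever is shut, within 0.15 rad (8.6 degrees) of level (value of joint nut between -0.22 and 0.22 rad and value of joint lever below 0.15 rad); the robot touches nothing.
It also fails if it takes over 42 s, if anything falls off the work surface, if the arm or the gripper's body presses on something with over 40 N, if the wrist force passes 120 N, or if a joint passes its speed limit or range.

ROBOT

A 6-joint arm with a two-finger parallel gripper is mounted at the origin on the work surface. World frame = base frame: x ahead of the robot, y to its left, z up, the work surface at z = 0. Lengths are in m, angles in rad, forces in N, time in s.
With the tool pointing down it reaches from about 0.3 to 0.85 m from the base axis. Payload 5.4 kg.
Tool frame: the origin (TCP) lies midway between the tips of the shut fingers; the grasp point (between the pads) lies 19 mm behind it; z points along the fingers, y is the line along which they close (so a half turn about z gives the same grasp; the last joint's range is limited). The gripper opens to 85 mm and grips with 20 to 120 N. Pads are 22 mm wide; open, the fingers measure 114 mm over their backs; the gripper's body (76 mm by 85 mm) begins 54 mm behind the grasp point. The pads swing forward as they close: fully open they stand 13 mm farther back than shut.
Start: joints at [-1.385, 0.158, 1.597, -0, 1.386, -0.21], TCP at [0.222, -0.531, 0.231] pointing down, gripper open.
Joint ranges: [-2.91, 2.91], [-0.94, 2.29], [0.18, 2.7], [-1.29, 4.43], [0.17, 2.64], [-3, 3]. Speed limits (rad/s): [2.57, 2.57, 3.14, 3.14, 3.14, 3.14].

INTERFACE

Orientations are given as [roll, pitch, yaw] about the fixed x, y, z axes, in that order (R = Rz(yaw) Ry(pitch) Rx(roll)).
In Python, from station import ctrl, viewer, finder gives the robot as it stands. The module is installed in compiled form; this text tells all that it offers.
- The arm moves only by the tool jog_arm, never from a script. Its argument "rows" is a list of rows, each a list of 3 entries, a list of its own where there are three numbers: the shift along the tool's x, y, z in units of 120 mm (1.0 is 120 mm), then the turn about the tool's z in units of 180 degrees (1.0 is 180 degrees), then the opening, from -1 (shut) to 1 (fully open), so that 0 is half open. In form: [[[x, y, z], turn, grip], ...]. A call has 1 to 10 rows; each row is the pose to reach, as a shift and turn from the pose commanded when the call began, along the tool's axes at that moment, turning the shorter way round; what a row does not reach only later rows make up. A row lasts 1/12 s, in which the tool goes at most 41.7 mm and 7.16 degrees, less where a joint would pass 70% of its speed; a pose out of reach is approached as far as the arm can. A call with a number of a shift or a turn outside -1 to 1 is refused whole. A call with a gripper value outside its range is refused whole. The fingers move at their own pace and stop on an object; "squeeze" is the grip in N (left out, the last holds). Time passes only in rows, so rows that repeat a pose let the fingers close. It gives the time, the measured TCP pose, the force, the opening and the grip force at its end, in the units of the state.
- ctrl.get_state(): the state, without advancing time (a new reading comes with each control period).
- viewer.snapshot(name): name is "scene" or "top" or "wrist"; returns a dict with "frame" (400x640x3 uint8, red, green, blue), "mtx" (3x3 intrinsics, pixels), "extrinsics" (4x4, takes a point from camera to world coordinates). Camera axes: x right, y down, z forward; pixel columns grow to the right and rows downward; lengths in m; the calibration is good to about 2 mm. The wrist camera is an equidistant fisheye: a pixel r from the principal point sees the ray r / f radians off the axis. A picture is of the moment at which its call begins. There is no depth.
- ctrl.finish_job(): hands the job in; it is judged then, once.
Trained networks look in a picture, given as the dict that the camera call returned (one of the last four; its "shot" number tells which), for a name from the list of things; names that differ only in an ending like _2 or _b are one class to them, and where a whole thing is asked for, a point or a joint stands for the part that bears it (a point fixed in the world has none). Each returns a list of dicts, best first, with "confidence" (0 to 1); they miss things now and then, are a little off and sometimes report something else, mostly with a low value. They report only what shows in the picture. A call takes as long as a camera call.
- finder.outline_of(picture, target): "mask" (400x640 bool, what is visible of it) and "xy" ([column, row] in pixels, amid what is visible of it).
- finder.spot_point(picture, target): "xy" ([column, row] in pixels: a listed point, or the origin of a listed thing).
The state is a dict: "clock": time; "joint_positions": joint angles; "qvel": joint speeds; "effort": joint torques, N m; "tcp_pos": TCP position; "ee_rot": TCP orientation; "force": force on the tool from outside, world axes, zero at the start; "ft_torque": the same for the moment, N m; "finger_gap": finger opening in m; "finger_force": force on a finger pad.
Only numpy, scipy, OpenCV 4.12 (cv2) and the standard library are available. Lean on these libraries where they do the work, as an engineer would, in place of code of your own. Each camera call takes 0.05 s, during which the arm holds its last target. There are 200 camera calls.

## Working session

There is one attempt and no reset: what is moved stays moved. The work goes in short steps, Python scripts to look and compute and a tool call to move; the robot and the scene stay as the last step left them, time stands still between calls to the robot, and variables do not carry over. Pictures are saved under pics/ and viewed, at most 10 in all, crops included, and the job is handed in when it is done.

Besides the shell and the picture viewer there is one more tool, called after ">>>" as name([rows], argument=value, ...), one row to a line, values as JSON. jog_arm: Moves the arm, as the interface text tells. Shifts and turns lie within -1 to 1; 1 stands for 120 mm of shift or 180 degrees of turn. Its arguments: {"type":"object","properties":{"rows":{"type":"array","items":{"type":"array"}},"squeeze":{"type":"number"}},"required":["rows"]}

```bash
mkdir -p pics; cat > h.py <<'E'
import numpy as np, cv2
from station import ctrl, viewer, finder
def snap(n,f=None):
    p=viewer.snapshot(n)
    if f: cv2.imwrite('pics/'+f,p['frame'][:,:,::-1])
    return p
def ray(p,xy):
    K=p['mtx'];T=p['extrinsics']
    d=np.array([(xy[0]-K[0,2])/K[0,0],(xy[1]-K[1,2])/K[1,1],1.])
    if p.get('fish'):
        r=np.hypot(d[0],d[1]);d=np.array([d[0]/r*np.sin(r),d[1]/r*np.sin(r),np.cos(r)]) if r>1e-9 else np.array([0,0,1.])
    return T[:3,3],T[:3,:3]@d
def atz(p,xy,z):
    o,d=ray(p,xy); return (o+d*(z-o[2])/d[2]).round(4)
def tri(rs):
    A=0;b=0
    for o,d in rs:
        d=d/np.linalg.norm(d);M=np.eye(3)-np.outer(d,d);A=A+M;b=b+M@o
    return np.linalg.solve(A,b).round(4)
E
python3 - <<'E'
from h import *
ims=[]
for c in ['scene','top','wrist']:
    p=snap(c,c+'0.png'); p['fish']=c=='wrist'
    print(c,p['extrinsics'][:3,3].round(2))
    for t,z in [('nut_grip',.065),('lever_top',.11),('scope_clamp',0)]:
        for r in finder.spot_point(p,t)[:3]: print(t,np.round(r['xy'],1),round(r['confidence'],2),atz(p,r['xy'],z))
print(ctrl.get_state())
cv2.imwrite('pics/a.png',np.vstack([cv2.imread('pics/scene0.png'),cv2.imread('pics/top0.png')])[:, :][:800])
E
```

```text
scene [ 0.74 -0.23  0.62]
nut_grip [237.7 209. ] 0.63 [ 0.4716 -0.0145  0.065 ]
lever_top [300.3 246.3] 0.96 [ 0.6139 -0.0423  0.11  ]
scope_clamp [266.5 243.7] 0.88 [ 0.5291 -0.0263  0.    ]
top [0.45 0.02 0.72]
nut_grip [350.  284.7] 0.94 [ 0.4687 -0.0174  0.065 ]
lever_top [401.7 189.6] 0.76 [ 0.6129 -0.0475  0.11  ]
scope_clamp [364.  252.6] 0.75 [ 0.5254 -0.0282  0.    ]
wrist [ 0.29 -0.5   0.37]
{'clock': 0.6, 'joint_positions': array([-1.38512522e+00,  1.58367951e-01,  1.59699753e+00,  6.97100903e-06,
        1.38622438e+00, -2.10104757e-01]), 'qvel': array([-5.12677961e-05, -8.13787294e-05,  6.74039036e-04, -3.60017732e-04,
        5.92830581e-04, -1.28187713e-03]), 'effort': array([ 5.39757675e-04, -3.95804107e+01, -3.31540346e+01, -2.02854349e-04,
        8.13196093e-04, -8.41864306e-06]), 'tcp_pos': array([ 0.22165257, -0.53053944,  0.2313184 ]), 'ee_rot': array([ 3.14158850e+00, -6.12006372e-06,  3.95774589e-01]), 'force': array([ 0.64004465, -0.54049666,  0.17736756]), 'ft_torque': array([-0.00153058,  0.0196696 ,  0.03872791]), 'finger_force': 0.0, 'finger_gap': 0.08534809308583685}
```

View pics/top0.png

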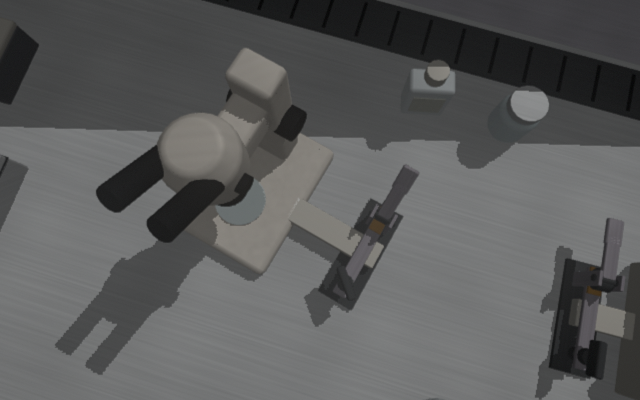

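View pics/scene0.png

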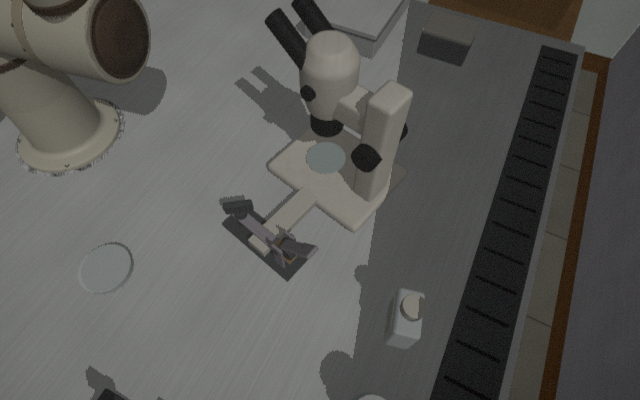

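```bash
python3 - <<'E'
from h import *
t=cv2.imread('pics/top0.png')[150:320,300:440]; s=cv2.imread('pics/scene0.png')[180:290,210:330]
f=lambda i,k:cv2.convertScaleAbs(cv2.resize(i,None,fx=k,fy=k,interpolation=cv2.INTER_CUBIC),alpha=1.6)
a=f(t,3);b=f(s,3);b=cv2.copyMakeBorder(b,0,a.shape[0]-b.shape[0],0,0,0)
cv2.imwrite('pics/z.png',np.hstack([a,b]))
p=snap('top')
for n in ['nut_grip','lever_top','scope_clamp']:
  for r in finder.outline_of(p,n)[:1]:
    m=r['mask'];print(n,r['confidence'],m.sum(),cv2.minAreaRect(np.argwhere(m)[:,::-1].astype(np.float32)))
print(atz(p,(364,252),.036),atz(p,(364,242),.036),atz(p,(374,252),.036))
E
```

```text
nut_grip 0.94 373 ((345.92999267578125, 283.00994873046875), (35.35533905029297, 14.566400527954102), 81.8698959350586)
lever_top 0.57 949 ((395.9419860839844, 194.6566619873047), (18.27790069580078, 63.41579055786133), 31.607501983642578)
scope_clamp 0.82 32622 ((266.4908752441406, 182.17079162597656), (280.9429016113281, 212.23106384277344), 32.106258392333984)
[ 0.5225 -0.0256  0.036 ] [ 0.5371 -0.0215  0.036 ] [ 0.5269 -0.0402  0.036 ]
```

View pics/z.png

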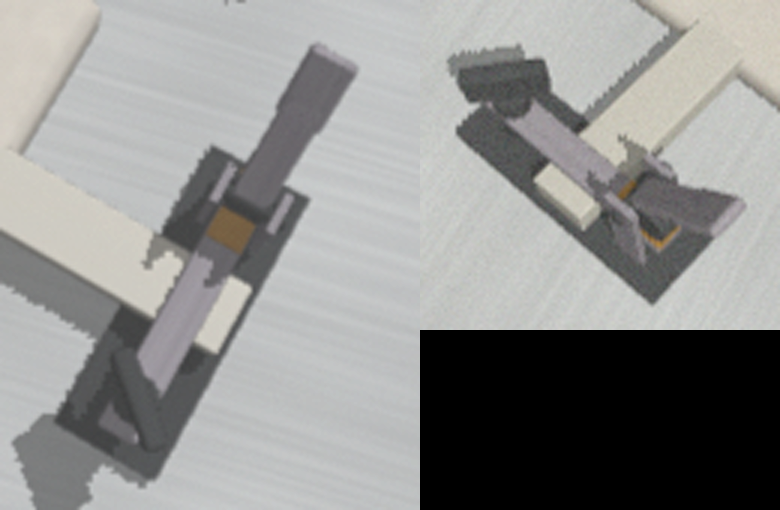

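The top view shows the nut at about (346,283) with the T-bar about 53° counter-clockwise of the bridge. The lever points away, up-right to (402,190). Moving in.

>>> jog_arm([
  [[0.89,-0.79,0],0,1],
  [[0.89,-0.79,0],0,1],
  [[0.89,-0.79,0],0,1],
  [[0.89,-0.79,0],0,1],
  [[0.89,-0.79,0],0,1],
])

```text
clock: 1.22
tcp_pos: [0.2853, -0.3987, 0.2313]
ee_rot: [-3.141, -0.001, 0.4]
force: [0.2, 0.1, 0.0]
finger_gap: 0.0851
finger_force: 0.0
```

>>> jog_arm([
  [[0.89,-0.79,0],0,1],
  [[0.89,-0.79,0],0,1],
  [[0.89,-0.79,0],0,1],
  [[0.89,-0.79,0],0,1],
  [[0.89,-0.79,0],0,1],
])

```text
clock: 1.63
tcp_pos: [0.3468, -0.271, 0.2315]
ee_rot: [3.142, -0.001, 0.4]
force: [-0.8, -0.3, -0.3]
finger_gap: 0.0851
finger_force: 0.0
```

>>> jog_arm([
  [[0.89,-0.79,0],0,1],
  [[0.89,-0.79,0],0,1],
  [[0.89,-0.79,0],0,1],
  [[0.89,-0.79,0],0,1],
  [[0.89,-0.79,0],0,1],
])

```text
clock: 2.05
tcp_pos: [0.4088, -0.1431, 0.2315]
ee_rot: [3.141, -0.001, 0.399]
force: [0.9, -0.1, 0.1]
finger_gap: 0.0857
finger_force: 0.0
```

>>> jog_arm([
  [[0.89,-0.79,0.4],-0.097,1],
  [[0.89,-0.79,0.4],-0.097,1],
  [[0.89,-0.79,0.4],-0.097,0.5],
  [[0.89,-0.79,0.4],-0.097,0.5],
  [[0.89,-0.79,0.4],-0.097,0.5],
  [[0.89,-0.79,0.4],-0.097,0.5],
  [[0.89,-0.79,0.4],-0.097,0.5],
])

```text
clock: 2.63
tcp_pos: [0.47, -0.0178, 0.1836]
ee_rot: [3.141, 0.0, 0.699]
force: [-0.4, -0.3, 1.0]
finger_gap: 0.064
finger_force: 0.0
```

```bash
python3 - <<'E'
from h import *
s=ctrl.get_state();print(s['clock'],s['tcp_pos'],s['ee_rot'],s['finger_gap'])
p=snap('wrist','w1.png');p['fish']=1
for t,z in [('nut_grip',.065),('lever_top',.11),('scope_clamp',0)]:
    for r in finder.spot_point(p,t)[:2]: print(t,np.round(r['xy'],1),round(r['confidence'],2),atz(p,r['xy'],z))
E
```

```text
2.6333 [ 0.46997004 -0.01781924  0.18355847] [3.14063566e+00 4.90984319e-04 6.99197401e-01] 0.06399910645601585
nut_grip [310.4 188.7] 0.56 [ 0.4676 -0.0136  0.065 ]
lever_top [465.8  87.2] 0.55 [ 0.6123 -0.0429  0.11  ]
scope_clamp [354.2 135.3] 0.59 [ 0.5272 -0.0228  0.    ]
```

View pics/w1.png

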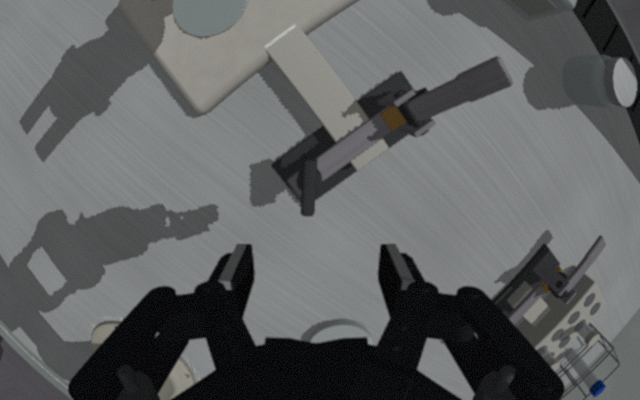

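The wrist view shows the bar from about (314,163) to (307,213), nearly square to the jaws. Descending onto it.

>>> jog_arm([
  [[0.01,-0.02,0.3],0,0.3],
  [[0.01,-0.02,0.6],0,0.3],
  [[0.01,-0.02,0.9],0,0.3],
  [[0.01,-0.02,0.9],0,0.3],
  [[0.01,-0.02,0.9],0,0.3],
])

```text
clock: 3.25
tcp_pos: [0.4675, -0.0135, 0.0744]
ee_rot: [-3.138, 0.002, 0.7]
force: [0.5, -1.4, 0.5]
finger_gap: 0.0556
finger_force: 0.0
```

>>> jog_arm([
  [[0,0,0.12],0,0.3],
  [[0,0,0.23],0,0.3],
  [[0,0,0.23],0,0.3],
  [[0,0,0.23],0,0.3],
])

```text
clock: 3.58
tcp_pos: [0.4705, -0.014, 0.0499]
ee_rot: [3.139, -0.002, 0.7]
force: [-0.2, 0.1, -0.4]
finger_gap: 0.0552
finger_force: 0.0
```

>>> jog_arm([
  [[0,0,0],0,-1],
  [[0,0,0],0,-1],
  [[0,0,0],0,-1],
  [[0,0,0],0,-1],
  [[0,0,0],0,-1],
  [[0,0,0],0,-1],
  [[0,0,0],0,-1],
  [[0,0,0],0,-1],
], squeeze=40)

```text
clock: 4.25
tcp_pos: [0.4682, -0.0115, 0.0493]
ee_rot: [-3.137, -0.0, 0.7]
force: [-7.4, 9.1, 14.0]
finger_gap: 0.0205
finger_force: 38.6
```

```bash
python3 - <<'E'
from h import *
s=ctrl.get_state();print(s['clock'],s['tcp_pos'],s['force'],s['ft_torque'],s['finger_gap'],s['finger_force'])
a=snap('wrist')['frame'][130:330,200:440];b=snap('scene')['frame'][150:290,190:330]
a=cv2.resize(a,None,fx=1.8,fy=1.8);b=cv2.resize(b,(360,360),interpolation=cv2.INTER_CUBIC)
cv2.imwrite('pics/g.png',cv2.convertScaleAbs(np.hstack([a,b])[:,:,::-1],alpha=1.8))
E
```

```text
4.25 [ 0.46819711 -0.01153691  0.04926002] [-7.44701387  9.10593968 14.03197748] [ 1.52620867  1.43845349 -0.01712321] 0.020521896587531056 38.58611583709717
```

View pics/g.png

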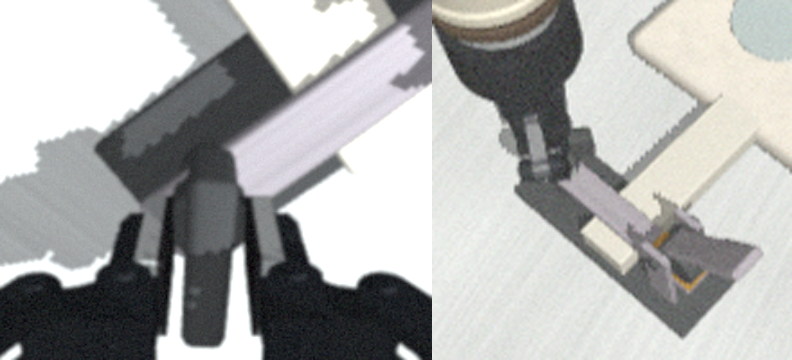

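The tips have clamped the round hub below the bar, with a 20 mm gap. Opening, raising about 7 mm and regripping.

>>> jog_arm([
  [[0,0,0],0,0],
  [[0,0,0],0,0],
  [[0,0,0],0,0],
  [[0,0,-0.06],0,0],
  [[0,0,-0.06],0,0],
  [[0,0,-0.06],0,0],
  [[0,0,-0.06],0,0],
])

```text
clock: 4.93
tcp_pos: [0.4692, -0.0135, 0.0551]
ee_rot: [3.141, -0.0, 0.7]
force: [-0.5, 0.0, -0.7]
finger_gap: 0.0427
finger_force: 0.0
```

>>> jog_arm([
  [[0,0,0],0,-1],
  [[0,0,0],0,-1],
  [[0,0,0],0,-1],
  [[0,0,0],0,-1],
  [[0,0,0],0,-1],
  [[0,0,0],0,-1],
  [[0,0,0],0,-1],
  [[0,0,0],0,-1],
])

```text
clock: 5.6
tcp_pos: [0.4674, -0.012, 0.0547]
ee_rot: [-3.137, 0.001, 0.701]
force: [-5.6, 5.3, 7.2]
finger_gap: 0.0114
finger_force: 40.0
```

>>> jog_arm([
  [[0,-0.02,0],0,-1],
  [[0,-0.02,0],0.03,-1],
  [[0,-0.02,0],0.065,-1],
  [[0,-0.02,0],0.1,-1],
  [[0,-0.02,0],0.135,-1],
  [[0,-0.02,0],0.17,-1],
  [[0,-0.02,0],0.205,-1],
  [[0,-0.02,0],0.24,-1],
  [[0,-0.02,0],0.275,-1],
  [[0,-0.02,0],0.287,-1],
], squeeze=50)

```text
clock: 6.43
tcp_pos: [0.4669, -0.0103, 0.0547]
ee_rot: [-3.14, 0.002, -0.206]
force: [-1.4, 5.1, 3.2]
finger_gap: 0.0109
finger_force: 51.0
```

>>> jog_arm([
  [[0,0,0],0,-1],
  [[0,0,0],0,-1],
  [[0,0,0],0,0],
  [[0,0,0],0,0],
  [[0,0,0],0,0],
  [[0,0,0],0,0],
  [[0,0,-0.3],0,0],
  [[0,0,-0.7],0,0],
  [[0,0,-1],0,0],
  [[0,0,-1],0,0],
])

```text
clock: 7.27
tcp_pos: [0.4727, -0.0131, 0.1838]
ee_rot: [3.14, -0.016, -0.201]
force: [1.6, 0.2, 1.3]
finger_gap: 0.0429
finger_force: 0.0
```

>>> jog_arm([
  [[-0.4,0,-0.5],0,-1],
  [[-0.4,0,-0.5],0,-1],
  [[-0.4,0,-0.5],0,-1],
  [[-0.4,0,-0.5],0,-1],
  [[-0.4,0,-0.5],0,-1],
  [[-0.4,0,-0.5],0,-1],
])

```text
clock: 7.77
tcp_pos: [0.4201, -0.0019, 0.2337]
ee_rot: [-3.141, 0.002, -0.201]
force: [0.5, -0.0, 0.6]
finger_gap: 0.0002
finger_force: 0.0
```

```bash
python3 - <<'E'
from h import *
s=ctrl.get_state();print(s['clock'],s['tcp_pos'],s['ee_rot'])
p=snap('wrist');p['fish']=1
for t,z in [('nut_grip',.065),('lever_top',.11),('scope_clamp',0)]:
    for r in finder.spot_point(p,t)[:2]: print(t,np.round(r['xy'],1),round(r['confidence'],2),atz(p,r['xy'],z))
for r in finder.outline_of(p,'nut_grip')[:1]:
    print(cv2.minAreaRect(np.argwhere(r['mask'])[:,::-1].astype(np.float32)))
cv2.imwrite('pics/w2.png',cv2.convertScaleAbs(cv2.resize(p['frame'][60:340,170:470,::-1],None,fx=2,fy=2,interpolation=cv2.INTER_CUBIC),alpha=1.7))
E
```

```text
7.7667 [ 0.42012992 -0.00193886  0.23366918] [-3.14146016e+00  1.98663602e-03 -2.01308265e-01]
nut_grip [315.3 128.6] 0.76 [ 0.4677 -0.011   0.065 ]
scope_clamp [316.4  74.2] 0.65 [ 0.5263 -0.0241  0.    ]
((314.9705810546875, 127.88236999511719), (47.779518127441406, 20.858062744140625), 75.96376037597656)
```

View pics/w2.png

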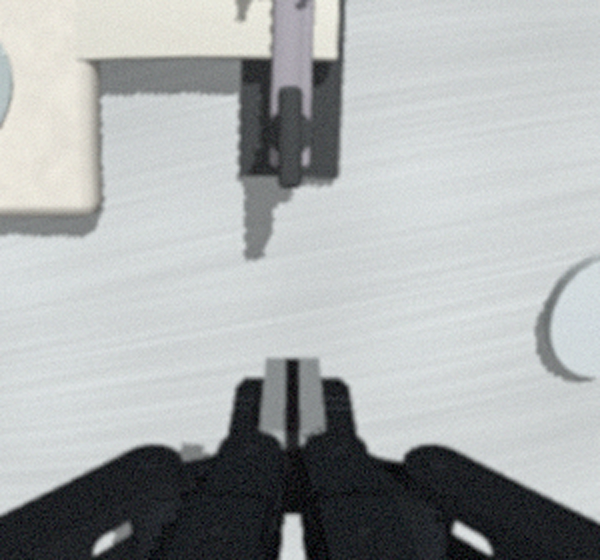

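The bar is now in line with the bridge: it lies upright at (289,135) in the crop, parallel to the bridge edges. Next is the lever, which I'll press with the fingers shut.

>>> jog_arm([
  [[0.3,0,0],0,-1],
  [[0.6,0,0],0,-1],
  [[0.85,0,0],0,-1],
  [[0.85,0,0],0,-1],
  [[0.85,0,0],0,-1],
])

```text
clock: 8.43
tcp_pos: [0.5208, -0.0225, 0.2337]
ee_rot: [-3.141, 0.003, -0.201]
force: [0.4, 0.4, 0.5]
finger_gap: 0.0001
finger_force: 0.0
```

>>> jog_arm([
  [[0.3,0,0],0,-1],
  [[0.6,0,0],0,-1],
  [[0.85,0,0.2],0,-1],
  [[0.85,0,0.5],0,-1],
  [[0.85,0,0.6],0,-1],
  [[0.85,0,0.6],0,-1],
])

```text
clock: 8.93
tcp_pos: [0.6164, -0.0415, 0.1582]
ee_rot: [-3.141, 0.01, -0.201]
force: [-0.9, 0.4, -0.4]
finger_gap: -0.0001
finger_force: 0.0
```

```bash
python3 - <<'E'
from h import *
s=ctrl.get_state();print(s['clock'],s['tcp_pos'],s['ee_rot'],s['force'])
a=snap('wrist')['frame'][60:340,170:470];b=snap('scene')['frame'][150:290,210:350]
a=cv2.resize(a,(400,373));b=cv2.resize(b,(373,373),interpolation=cv2.INTER_CUBIC)
cv2.imwrite('pics/l.png',cv2.convertScaleAbs(np.hstack([a,b])[:,:,::-1],alpha=1.8))
E
```

```text
8.9333 [ 0.61637248 -0.04154384  0.15818353] [-3.14096923  0.01018082 -0.20096358] [-0.88801296  0.44970169 -0.39330196]
```

View pics/l.png

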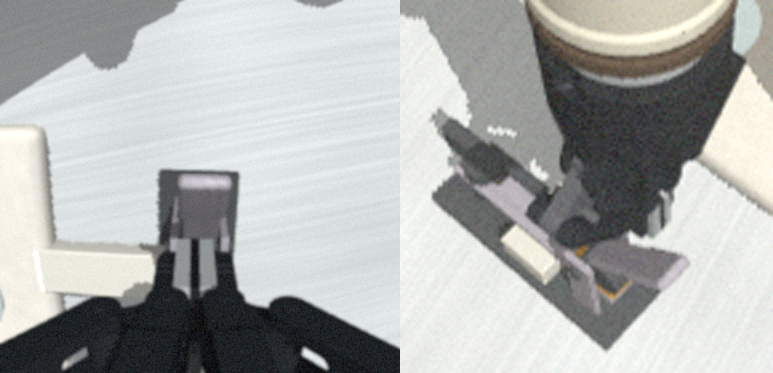

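The fingers are just over the lever, which sits about 3 mm to the right. Pressing down.

>>> jog_arm([
  [[0,0.025,0.08],0,-1],
  [[0,0.025,0.16],0,-1],
  [[0,0.025,0.24],0,-1],
  [[0.02,0.025,0.3],0,-1],
  [[0.04,0.025,0.36],0,-1],
  [[0.05,0.025,0.42],0,-1],
  [[0.06,0.025,0.48],0,-1],
  [[0.06,0.025,0.5],0,-1],
])

```text
clock: 9.7
tcp_pos: [0.6265, -0.047, 0.1015]
ee_rot: [-3.141, 0.001, -0.201]
force: [0.2, 0.3, 1.0]
finger_gap: -0.0001
finger_force: 0.5
```

>>> jog_arm([
  [[0.01,0,0.05],0,-1],
  [[0.02,0,0.1],0,-1],
  [[0.03,0,0.15],0,-1],
  [[0.04,0,0.2],0,-1],
  [[0.04,0,0.23],0,-1],
  [[0.04,0,0.25],0,-1],
  [[0.04,0,0.25],0,-1],
])

```text
clock: 10.28
tcp_pos: [0.635, -0.0489, 0.0764]
ee_rot: [3.141, -0.008, -0.201]
force: [1.4, -0.4, 11.7]
finger_gap: 0.0001
finger_force: 5.2
```

>>> jog_arm([
  [[0,0,0.03],0,-1],
  [[0,0,0.06],0,-1],
  [[0,0,0.08],0,-1],
  [[0,0,0.1],0,-1],
  [[0,0,0.1],0,-1],
  [[0,0,0.1],0,-1],
])

```text
clock: 10.78
tcp_pos: [0.6357, -0.0491, 0.0699]
ee_rot: [3.14, -0.009, -0.2]
force: [-12.1, 3.1, 40.7]
finger_gap: 0.0
finger_force: 20.2
```

Force rose sharply at z = 0.070, so the lever is at its stop. Retracting and checking.

>>> jog_arm([
  [[0,0,-0.1],0,-1],
  [[0,0,-0.4],0,-1],
  [[0,0,-0.8],0,-1],
  [[0,0,-1],0,-1],
  [[-0.5,0,-1],0,-1],
  [[-1,0,-1],0,-1],
  [[-1,0,-1],0,-1],
  [[-1,0,-1],0,-1],
  [[-1,0,-1],0,-1],
])

```text
clock: 11.53
tcp_pos: [0.5116, -0.0232, 0.1797]
ee_rot: [-3.141, 0.002, -0.201]
force: [1.1, -0.0, 0.4]
finger_gap: -0.0005
finger_force: 0.0
```

```bash
python3 - <<'E'
from h import *
s=ctrl.get_state();print(s['clock'],s['tcp_pos'],s['force'])
a=snap('wrist')['frame'][0:340,170:470];b=snap('scene')['frame'][150:290,210:350]
a=cv2.resize(a,(400,453));b=cv2.resize(b,(390,453),interpolation=cv2.INTER_CUBIC)
cv2.imwrite('pics/e.png',cv2.convertScaleAbs(np.hstack([a,b])[:,:,::-1],alpha=1.8))
E
```

```text
11.5333 [ 0.51162439 -0.02322022  0.17973261] [ 1.09694343 -0.01702088  0.43767102]
```

View pics/e.png

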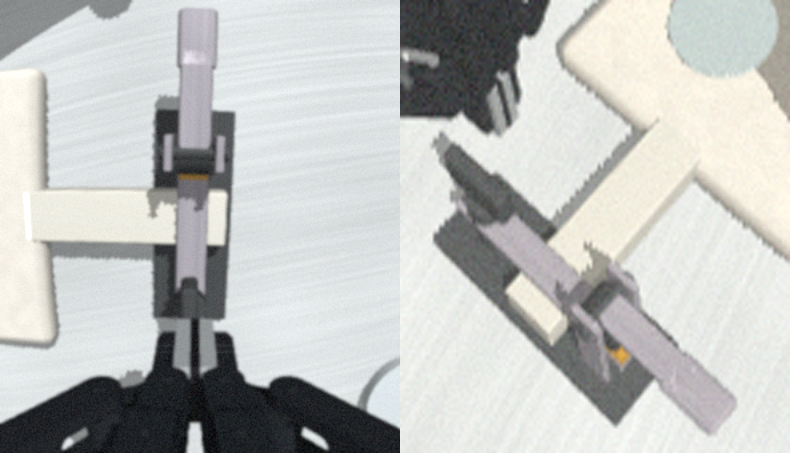

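The lever lies level, reaching (720,410) in the right half, the bar is in line at (475,180), and the gripper is clear. Handing in.

```bash
python3 -c "
from h import *
print(ctrl.finish_job())"
```

```text
the job is handed in; nothing more can be done
None
```

The T-bar was turned in line with the bridge while the lever was still raised, then the lever was pressed down to its stop. The last picture shows both in place with the gripper clear, and I handed the job in at about 11.6 s; no verdict was returned. The press peaked at about 41 N at the wrist, through the fingertips; the 40 N limit is on the arm and gripper body.

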